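# Make up two lab kits in their trays

## Robot

A 6-joint arm with a two-finger parallel gripper is mounted at the origin on a cart in front of the work surface, level with it; the furniture and walls round the work are solid. World frame = base frame: x ahead of the robot, y to its left, z up, the work surface at z = 0. Lengths are in m, angles in rad, forces in N, time in s.
With the tool pointing down it reaches from about 0.35 to 0.775 m from the base axis. Payload 5.5 kg.
Tool frame: the origin (TCP) lies at the very end of the fingers, on their centre line; the grasp point (between the pads) lies env.pinch_z behind it (env.pinch_z is the distance from the TCP to the grasp point, in m); z points along the fingers, y is the line along which they close (so a half turn about z gives the same grasp; the last joint's range is limited). The gripper opens to 85 mm and grips with 20 to 120 N. Pads are 22 mm wide; open, the fingers measure 114 mm over their backs; the gripper's body (76 mm by 85 mm) begins 54 mm behind the grasp point. The pads swing forward as they close: fully open they stand 13 mm farther back than shut.
Start: joints at [1.002, 0.313, 0.046, 1.304, 0, 1.431], TCP at [0.239, 0.523, 0.231] pointing down, gripper open.
Joint ranges: [-2.76, 2.76], [-0.86, 1.69], [-1.03, 1.26], [-2.2, 2.34], [-1.47, 1.5], [-3.14, 3.14]. Speed limits (rad/s): [2.57, 2.57, 3.14, 3.14, 3.14, 3.14].

## Interface

Orientations are given as a unit quaternion [w, x, y, z].
In Python, from workcell import env, eyes gives the robot as it stands.
- The arm moves only by the shell command python3 -m jog 'ROWS' [FORCE]. ROWS is JSON, one flat list of numbers, 7 for each row, row after row: the shift along the world's x, y, z as a fraction of full scale, then the turn, a rotation vector about the world's x, y, z as a fraction of full scale, then the opening, from -1 (shut) to 1 (fully open), so that 0 is half open. A call has 1 to 12 rows; each row is the pose to reach, as a shift and turn from the pose commanded when the call began, turning the shorter way round; what a row does not reach only later rows make up. Full scale, the value 1, is 20 cm for a shift and pi rad for a turn. A row lasts 1/12 s, in which the tool goes at most 41.7 mm and 7.16 degrees, less where a joint would pass 70% of its speed; a pose out of reach is approached as far as the arm can. A call with a number of a shift or a turn outside -1 to 1 is refused whole. A call with a gripper value outside its range is refused whole. The fingers move at their own pace and stop on an object; FORCE is the grip in N (left out, the last holds). Time passes only in rows, so rows that repeat a pose let the fingers close. It gives the time, the measured TCP pose, the force, the opening and the grip force at its end, in the units of the state.
- env.get_state(): the state, without advancing time (a new reading comes with each control period).
- eyes.read_camera(name): name is "side" or "top"; returns (picture, depth): 420x560x3 uint8, red, green, blue; 420x560 float32, m along the optical axis (not along the pixel's ray), 0 where there is no reading.
- eyes.calibration(name): a dict with "fx", "fy", "cx", "cy" (pixels), "R" (3x3) and "t" (3): a world point X has camera coordinates R X + t. Camera axes: x right, y down, z forward; pixel columns grow to the right and rows downward; lengths in m; the calibration is good to about 2 mm. A picture is of the moment at which its call begins. calibration takes no time and is no camera call.
- env.hand_in(): hands the job in; it is judged then, once.
The state is a dict: "clock": time; "joint_pos": joint angles; "qvel": joint speeds; "tau": joint torques, N m; "tcp_pos": TCP position; "orientation": TCP orientation; "wrist_force": force on the tool from outside, world axes, zero at the start; "ft_torque": the same for the moment, N m; "finger_gap": finger opening in m; "grip_force": force on a finger pad.
Only numpy, scipy, OpenCV 4.12 (cv2) and the standard library are available. Lean on these libraries where they do the work, as an engineer would, in place of code of your own. Each camera call takes 0.05 s, during which the arm holds its last target. There are 200 camera calls.

## Task

Make up two kits from the stock on the bench. The titration kit goes into the yellow tray: the red-capped and the blue-capped white bottles in its two end pockets, with the black-capped amber bottle between them in the middle pocket; the electrode-care kit goes into the white tray: the green-capped white bottle and the cream jar, one to a pocket, either way round. Set each one down upright on the floor of its pocket without dropping it, and leave the dropping bottle and the small beaker where they stand.

Things in the scene. Friction and masses are not known exactly. Their poses are not given: they have to be found in the camera images.
- red_bottle_center (a point): White plastic bottle with a red screw cap, standing loose on the worktop. Round body 40 mm in diameter, straight up to about 55 mm and all below 71 mm high, then neck and cap 24 mm in diameter; 85 mm high in all, about 0.08 kg. The point is at its centre, half-way up (42.5 mm above its base); z is up along its axis.
- green_bottle_center (a point): White plastic bottle with a green screw cap, standing loose on the worktop. Round body 40 mm in diameter, straight up to about 55 mm and all below 71 mm high, then neck and cap 24 mm in diameter; 85 mm high in all, about 0.08 kg. The point is at its centre, half-way up (42.5 mm above its base); z is up along its axis.
- blue_bottle_center (a point): White plastic bottle with a blue screw cap, standing loose on the worktop. Round body 40 mm in diameter, straight up to about 55 mm and all below 71 mm high, then neck and cap 24 mm in diameter; 85 mm high in all, about 0.08 kg. The point is at its centre, half-way up (42.5 mm above its base); z is up along its axis.
- amber_bottle_center (a point): Amber glass bottle with a black screw cap, standing loose. Round body 38 mm in diameter up to 65 mm high, then shoulder and cap; 98 mm high in all, about 0.08 kg. Hold it by the body, below 65 mm. The point is at its centre, half-way up (49 mm above its base); z is up along its axis.
- cream_jar_center (a point): Jar with cream-coloured contents and a wide ribbed white screw cap, standing loose. Round body 45 mm in diameter up to about 55 mm high, cap 39 mm in diameter; 82 mm high in all, about 0.09 kg. The point is at its centre, half-way up (41 mm above its base); z is up along its axis.
- tray_yellow: Yellow tray, fixed to the worktop by its non-slip feet, with a single row of three equal pockets open at the top. Outside 214 mm long (along its own y axis) by 74 mm wide (x axis) by 22 mm high; each pocket is 66 x 66 mm inside with 4 mm walls, and its floor lies 4 mm above the worktop. Origin at the centre of its underside. The pocket centres lie at y = -70, 0 and +70 mm on its own y axis (x = 0).
- tray_white: White tray, fixed to the worktop by its non-slip feet, with a single row of two equal pockets open at the top. Outside 144 mm long (along its own y axis) by 74 mm wide (x axis) by 22 mm high; each pocket is 66 x 66 mm inside with 4 mm walls, and its floor lies 4 mm above the worktop. Origin at the centre of its underside. The pocket centres lie at y = -35 and +35 mm on its own y axis (x = 0).
- dropping_bottle_center (a point): Bystander, to be left alone: amber dropping bottle with a red rubber bulb on top, 43 mm in diameter, 114 mm high, loose. The point is half-way up (57 mm above its base).
- small_beaker_center (a point): Bystander, to be left alone: small clear empty plastic beaker, 46 x 52 mm, 49 mm high, loose. The point is half-way up (24.5 mm above its base).
Not all that is in view belongs to the job. Leave any purple or turquoise look-alike of the part that bears green_bottle_center alone.

How it is judged:
At the end, for the whole second after the job is handed in: Yellow tray: red- and blue-capped bottles in the end pockets, amber bottle in the middle; white tray: green-capped bottle and cream jar, one a pocket. Each on the pocket floor (4 mm), within 18 mm of the tray's midline, upright (0.1 rad) and at rest (0.02 m/s) (x of red_bottle_center in the frame of tray_yellow between -0.018 and 0.018 m and y of red_bottle_center in the frame of tray_yellow between -0.088 and 0.088 m and (y of red_bottle_center in the frame of tray_yellow above 0.05 m or y of red_bottle_center in the frame of tray_yellow below -0.05 m) and z of red_bottle_center in the frame of tray_yellow between 0.0425 and 0.0505 m and angle between each of red_bottle_center, green_bottle_center, blue_bottle_center, amber_bottle_center, cream_jar_center's own z axis and vertical below 0.1 rad and linear speed of each of red_bottle, green_bottle, blue_bottle, amber_bottle, cream_jar below 0.02 m/s and x of green_bottle_center in the frame of tray_white between -0.018 and 0.018 m and y of green_bottle_center in the frame of tray_white between -0.053 and 0.053 m and z of green_bottle_center in the frame of tray_white between 0.0425 and 0.0505 m and x of blue_bottle_center in the frame of tray_yellow between -0.018 and 0.018 m and y of blue_bottle_center in the frame of tray_yellow between -0.088 and 0.088 m and (y of blue_bottle_center in the frame of tray_yellow above 0.05 m or y of blue_bottle_center in the frame of tray_yellow below -0.05 m) and z of blue_bottle_center in the frame of tray_yellow between 0.0425 and 0.0505 m and x of amber_bottle_center in the frame of tray_yellow between -0.018 and 0.018 m and y of amber_bottle_center in the frame of tray_yellow between -0.018 and 0.018 m and z of amber_bottle_center in the frame of tray_yellow between 0.049 and 0.057 m and x of cream_jar_center in the frame of tray_white between -0.018 and 0.018 m and y of cream_jar_center in the frame of tray_white between -0.053 and 0.053 m and z of cream_jar_center in the frame of tray_white between 0.041 and 0.049 m); the robot touches nothing.
It fails at once if the dropping bottle or the small beaker is shifted by more than 30 mm (distance of any of dropping_bottle_center, small_beaker_center from where it was at the start of the episode above 0.03 m).
It fails at once if a bottle or jar falls into its tray (it moves faster than 0.8 m/s within 60 mm of its resting height in the tray, as after a drop of more than 35 mm) ((x of red_bottle_center in the frame of tray_yellow between -0.04 and 0.04 m and y of red_bottle_center in the frame of tray_yellow between -0.11 and 0.11 m and z of red_bottle_center in the frame of tray_yellow below 0.1065 m and linear speed of red_bottle above 0.8 m/s) or (x of green_bottle_center in the frame of tray_white between -0.04 and 0.04 m and y of green_bottle_center in the frame of tray_white between -0.11 and 0.11 m and z of green_bottle_center in the frame of tray_white below 0.1065 m and linear speed of green_bottle above 0.8 m/s) or (x of blue_bottle_center in the frame of tray_yellow between -0.04 and 0.04 m and y of blue_bottle_center in the frame of tray_yellow between -0.11 and 0.11 m and z of blue_bottle_center in the frame of tray_yellow below 0.1065 m and linear speed of blue_bottle above 0.8 m/s) or (x of amber_bottle_center in the frame of tray_yellow between -0.04 and 0.04 m and y of amber_bottle_center in the frame of tray_yellow between -0.11 and 0.11 m and z of amber_bottle_center in the frame of tray_yellow below 0.113 m and linear speed of amber_bottle above 0.8 m/s) or (x of cream_jar_center in the frame of tray_white between -0.04 and 0.04 m and y of cream_jar_center in the frame of tray_white between -0.11 and 0.11 m and z of cream_jar_center in the frame of tray_white below 0.105 m and linear speed of cream_jar above 0.8 m/s)).
It also fails if it takes over 128 s, if anything falls off the work surface, if the arm or the gripper's body presses on something with over 40 N, if the wrist force passes 120 N, or if a joint passes its speed limit or range.

## Working session

There is one attempt and no reset: what is moved stays moved. The work goes in short steps, Python scripts to look and compute and a shell command to move; the robot and the scene stay as the last step left them, time stands still between calls to the robot, and variables do not carry over. Pictures are saved under pics/ and viewed, at most 14 in all, crops included, and the job is handed in when it is done.

```bash
ls; mkdir -p pics; python3 - <<'E'
from workcell import env, eyes
import cv2,numpy as np
s=env.get_state(); print({k:np.round(v,3) for k,v in s.items()}, env.pinch_z)
for n in("top","side"):
    p,d=eyes.read_camera(n); np.savez(f"pics/{n}0.npz",p=p,d=d); cv2.imwrite(f"pics/{n}0.png",cv2.resize(p[:,:,::-1],(784,588)))
    c=eyes.calibration(n); print(n,c)
E
```

```text
pics
{'clock': np.float64(0.0), 'joint_pos': array([ 1.002,  0.314,  0.045,  1.304, -0.   ,  1.431]), 'qvel': array([ 0.   , -0.   , -0.001, -0.   , -0.   , -0.001]), 'tau': array([-2.0000e-03, -4.8063e+01,  2.9853e+01,  2.0000e-02, -0.0000e+00,
       -0.0000e+00]), 'tcp_pos': array([0.239, 0.522, 0.23 ]), 'orientation': array([-0.   ,  0.213,  0.977, -0.001]), 'wrist_force': array([0.39 , 0.18 , 0.018]), 'ft_torque': array([-0.007,  0.021,  0.038]), 'grip_force': np.float64(0.0), 'finger_gap': np.float64(0.086)} 0.0187
top {'fx': 380.4874344606039, 'fy': 380.4874344606039, 'cx': 280.2606113795266, 'cy': 206.81160146204235, 'R': array([[-0.11450849, -0.99341006,  0.00492536],
       [-0.96326279,  0.10981835, -0.24508106],
       [ 0.24292509, -0.03280828, -0.96949008]]), 't': array([0.04185571, 0.58961423, 0.85158829])}
side {'fx': 503.59299841272247, 'fy': 503.59299841272247, 'cx': 279.02350287386145, 'cy': 209.26379166928928, 'R': array([[ 0.99801783,  0.06280949,  0.00392229],
       [ 0.03556369, -0.51147801, -0.85856012],
       [-0.05191956,  0.85699779, -0.51269791]]), 't': array([-0.5616692 ,  0.03129421,  1.51745702])}
```

View pics/top0.png

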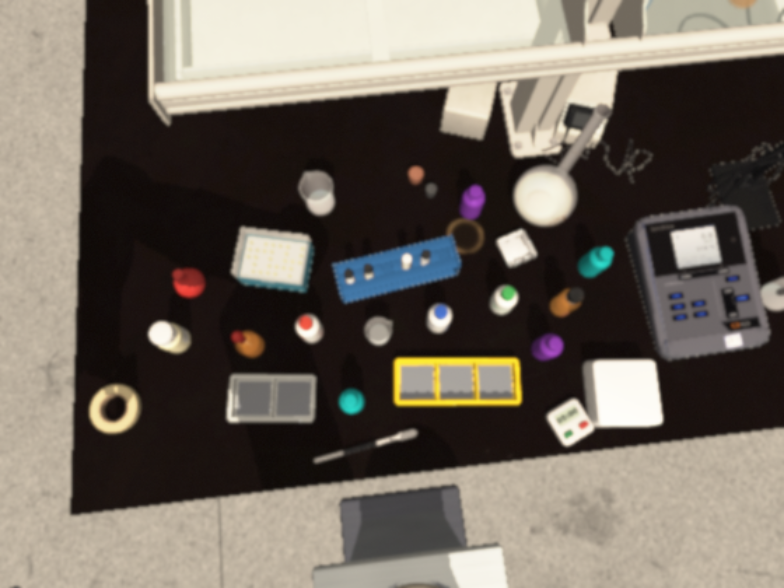

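View pics/side0.png

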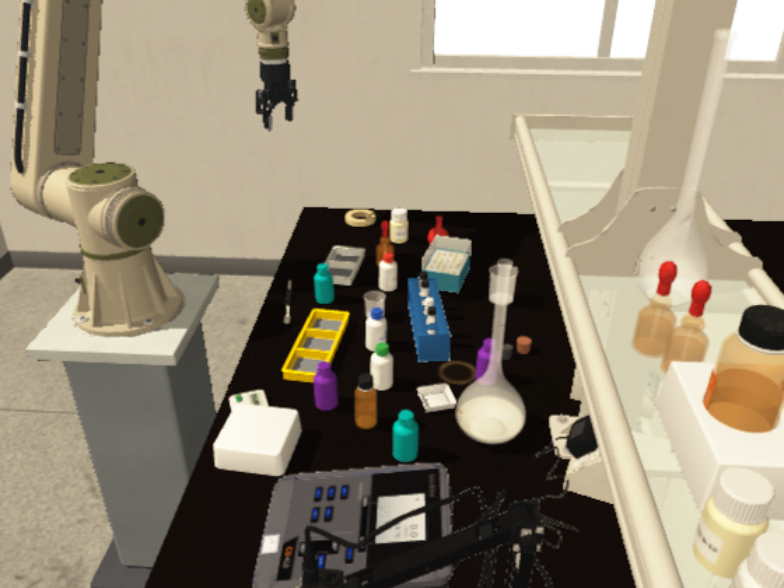

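The top view (784x588) shows the following:
- **Stock:** red cap (307,326), blue cap (440,315), green cap (506,295), black-capped amber bottle (568,300), cream jar (167,335).
- **Bystanders:** dropping bottle (245,342), beaker (378,330).
- **Trays:** yellow (457,382), white/grey (272,398).
- **Look-alikes to leave alone:** purple (472,200) and (548,347), turquoise (596,262) and (350,401).

The side view agrees: green at (381,367), amber/black at (366,400), blue at (376,328), red at (388,272), jar at (399,225).

Candidates for green are the green-capped white bottle (506,295) and the solid purple and turquoise bottles. Only the first has a white body with a green cap. Next I'll measure everything and confirm with one crop.

```bash
cat > h.py <<'E'
import numpy as np, cv2
from workcell import env, eyes
def cloud(n,p=None,d=None):
    if d is None: p,d=eyes.read_camera(n)
    c=eyes.calibration(n); v,u=np.mgrid[:d.shape[0],:d.shape[1]]
    X=np.stack([(u-c["cx"])*d/c["fx"],(v-c["cy"])*d/c["fy"],d],-1)
    W=(X-c["t"])@c["R"]; W[d<=0]=np.nan
    return p,W
def near(W,xy,r=.03,z0=.012):
    P=W.reshape(-1,3); P=P[np.isfinite(P[:,0])]
    return P[(np.hypot(P[:,0]-xy[0],P[:,1]-xy[1])<r)&(P[:,2]>z0)&(P[:,2]<.14)]
def top(W,xy,r=.03):
    for _ in range(3):
        P=near(W,xy,r); h=np.percentile(P[:,2],97); T=P[P[:,2]>h-.006]
        xy=(T[:,:2].max(0)+T[:,:2].min(0))/2
    return np.r_[xy,h,len(T)]
E
python3 - <<'E'
from h import *
C={}
for n in("top","side"):
    z=np.load(f"pics/{n}0.npz"); C[n]=cloud(n,z["p"],z["d"])
px={"red":(307,323),"blue":(440,312),"green":(507,293),"amber":(570,297),"jar":(163,334),"drop":(240,338),"beaker":(378,330),"purp":(548,345),"turq":(350,400),"turq2":(600,258),"redthing":(188,283)}
for k,(u,v) in px.items():
    W=C["top"][1]; w=np.nanmedian(W[int(v/1.4)-2:int(v/1.4)+3,int(u/1.4)-2:int(u/1.4)+3].reshape(-1,3),axis=0)
    print(k,np.round(w,3),*[np.round(top(C[n][1],w[:2]),3) for n in C])
    for n in C:
        P=near(C[n][1],w[:2],.04,.02);P=P[P[:,2]<.05]
        if len(P)>5: # least squares circle on body
            A=np.c_[2*P[:,:2],np.ones(len(P))]; s=np.linalg.lstsq(A,(P[:,:2]**2).sum(1),rcond=None)[0]
            print("   ",n,"body circ",np.round(s[:2],3),np.round(np.sqrt(s[2]+s[:2]@s[:2]),3),len(P))
for nm,(u,v),r in(("Y",(457,382),.13),("W",(272,398),.1)):
    for n in C:
        W=C[n][1]; w=np.nanmedian(C["top"][1][int(v/1.4)-4:int(v/1.4)+5,int(u/1.4)-4:int(u/1.4)+5].reshape(-1,3),axis=0)
        P=near(W,w[:2],r,.015);P=P[P[:,2]<.03]
        P=P[abs(P[:,0]-w[0])<.05]
        if nm=="W": P=P[abs(P[:,1]-w[1])<.085]
        rc=cv2.minAreaRect((P[:,:2]*1000).astype(np.float32)); print(nm,n,np.round(w,3),np.round(P[:,2].max(),3),rc)
p=C["top"][0][170:280,90:440]; cv2.imwrite("pics/crop.png",cv2.resize(p[:,:,::-1],(798,251),interpolation=cv2.INTER_CUBIC))
E
```

```text
red [0.548 0.125 0.086] [ 0.549  0.129  0.088 79.   ] [ 0.55   0.124  0.084 33.   ]
    top body circ [0.549 0.128] 0.02 42
    side body circ [0.55  0.121] 0.017 103
blue [ 0.541 -0.1    0.085] [ 0.541 -0.102  0.088 71.   ] [ 0.542 -0.106  0.085 41.   ]
    top body circ [ 0.541 -0.104] 0.02 41
    side body circ [ 0.542 -0.108] 0.018 134
green [ 0.56  -0.219  0.085] [ 0.561 -0.223  0.088 73.   ] [ 0.562 -0.227  0.086 48.   ]
    top body circ [ 0.561 -0.224] 0.02 56
    side body circ [ 0.561 -0.228] 0.018 157
amber [ 0.539 -0.321  0.096] [ 0.542 -0.331  0.101 94.   ] [ 0.542 -0.336  0.098 75.   ]
    top body circ [ 0.542 -0.332] 0.019 65
    side body circ [ 0.542 -0.336] 0.017 159
jar [0.557 0.367 0.083] [5.59e-01 3.70e-01 8.50e-02 2.01e+02] [ 0.561  0.366  0.082 51.   ]
    top body circ [0.56  0.371] 0.023 88
    side body circ [0.561 0.362] 0.018 100
drop [0.529 0.231 0.111] [ 0.534  0.235  0.115 45.   ] [ 0.535  0.229  0.11  19.   ]
    top body circ [0.533 0.235] 0.02 96
    side body circ [0.535 0.23 ] 0.018 71
beaker [0.536 0.007 0.004] [5.29e-01 6.00e-03 5.20e-02 7.50e+0
[... 663 characters left out ...]
649 0.335 0.051] [ 0.659  0.341  0.083 40.   ] [ 0.662  0.337  0.08  14.   ]
    top body circ [0.657 0.338] 0.02 244
    side body circ [0.658 0.333] 0.017 79
Y top [ 0.427 -0.122  0.006] 0.028 ((426.3387145996094, -121.74226379394531), (219.72149658203125, 78.49439239501953), 83.42288208007812)
Y side [ 0.427 -0.122  0.006] 0.027 ((427.1914367675781, -123.36053466796875), (226.021484375, 81.16130828857422), 83.66555786132812)
W top [0.435 0.204 0.007] 0.029 ((435.86798095703125, 204.19857788085938), (150.13739013671875, 79.43113708496094), 83.44029235839844)
W side [0.435 0.204 0.007] 0.026 ((437.6448669433594, 203.66468811035156), (158.0604248046875, 79.62628173828125), 83.46443176269531)
```

View pics/crop.png

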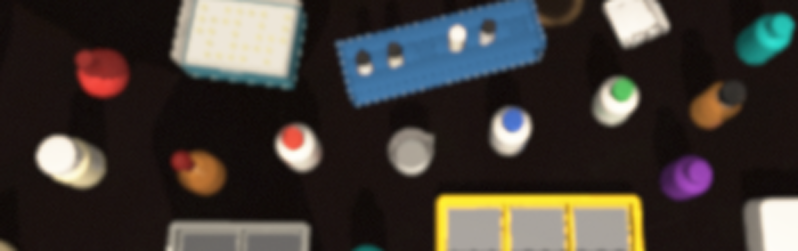

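The crop confirms each part: red (292,137), blue (513,120), green cap on white body (622,90), black-capped amber (733,93), and the jar's white cap (63,155). The purple (687,178) and turquoise (767,38) bottles are solid-coloured and stay put. Plan: grip along the tray's x axis so the fingers stay clear of the next pocket, jar first and amber last.

```bash
python3 -m jog '[1,-0.75,-0.2,0,0,-0.4,0.6, 1,-0.75,-0.2,0,0,-0.4,0.6, 1,-0.75,-0.2,0,0,-0.4,0.6, 1,-0.75,-0.2,0,0,-0.4,0.6, 1,-0.75,-0.2,0,0,-0.4,0.6, 1,-0.75,-0.2,0,0,-0.4,0.6, 1,-0.75,-0.2,0,0,-0.4,0.6, 1,-0.75,-0.2,0,0,-0.4,0.6, 1,-0.75,-0.2,0,0,-0.4,0.6, 1,-0.75,-0.2,0,0,-0.4,0.6, 1,-0.75,-0.2,0,0,-0.4,0.6, 1,-0.75,-0.2,0,0,-0.4,0.6]' 40; python3 - <<'E'
from h import *
W=cloud("top")[1]
P=near(W,(.60,-.104),.06,.012); P=P[P[:,0]>.565]; print(np.round(P.min(0),3),np.round(P.max(0),3))
E
```

```text
clock: 1.1
tcp_pos: [0.4389, 0.3728, 0.1909]
orientation: [-0.0, 0.745, 0.667, -0.0]
wrist_force: [-0.7, 0.5, 0.9]
finger_gap: 0.0681
grip_force: 0.0
[ 0.612 -0.152  0.013] [ 0.659 -0.048  0.089]
```

```bash
python3 -m jog '[0.6,-0.02,-0.1,0,0,0,0.6, 0.6,-0.02,-0.1,0,0,0,0.6, 0.6,-0.02,-0.1,0,0,0,0.6, 0.6,-0.02,-0.1,0,0,0,0.6, 0.6,-0.02,-0.25,0,0,0,0.6, 0.6,-0.02,-0.4,0,0,0,0.6, 0.6,-0.02,-0.55,0,0,0,0.6, 0.6,-0.02,-0.7,0,0,0,0.6, 0.6,-0.02,-0.85,0,0,0,0.6, 0.6,-0.02,-0.85,0,0,0,0.6, 0.6,-0.02,-0.85,0,0,0,-1, 0.6,-0.02,-0.85,0,0,0,-1]' 40; python3 -m jog '[0,0,0,0,0,0,-1,0,0,0,0,0,0,-1,0,0,0,0,0,0,-1,0,0,0,0,0,0,-1,0,0,0,0,0,0,-1,0,0,0,0,0,0,-1]' 40
```

```text
clock: 2.15
tcp_pos: [0.5597, 0.3695, 0.0229]
orientation: [0.0, 0.746, 0.666, 0.001]
wrist_force: [0.5, 0.1, 0.9]
finger_gap: 0.0452
grip_force: 0.0
clock: 2.65
tcp_pos: [0.5602, 0.3696, 0.0232]
orientation: [0.0, 0.746, 0.665, 0.002]
wrist_force: [0.3, 0.1, 6.0]
finger_gap: 0.0433
grip_force: 41.3
```

```bash
python3 -m jog '[0,0,0.15,0,0,0,-1, 0,0,0.35,0,0,0,-1, 0,0,0.5,0,0,0,-1, -0.15,-0.15,0.5,0,0,0,-1, -0.3,-0.3,0.5,0,0,0,-1, -0.45,-0.45,0.5,0,0,0,-1, -0.6,-0.65,0.5,0,0,0,-1, -0.6,-0.65,0.5,0,0,0,-1, -0.6,-0.65,0.5,0,0,0,-1, -0.6,-0.65,0.35,0,0,0,-1, -0.6,-0.65,0.2,0,0,0,-1, -0.6,-0.65,0.2,0,0,0,-1]'; python3 - <<'E'
from h import *
for n in("top","side"):
    p,W=cloud(n); cv2.imwrite(f"pics/j{n}.png",p[:,:,::-1]); print(top(W,(.44,.239),.022).round(3)); 
    P=near(W,(.44,.239),.045,.03); print(P[:,2].min().round(3))
cv2.imwrite("pics/j.png",cv2.resize(np.hstack([cv2.imread("pics/jtop.png")[210:330,120:260],cv2.imread("pics/jside.png")[100:220,180:320]]),(700,300)))
E
```

```text
clock: 3.65
tcp_pos: [0.4371, 0.2385, 0.0574]
orientation: [-0.001, 0.746, 0.665, -0.003]
wrist_force: [-1.8, 0.5, -1.3]
finger_gap: 0.0432
grip_force: 41.1
[ 0.412  0.229  0.133 15.   ]
0.037
[ 0.439  0.227  0.136 23.   ]
0.034
```

View pics/j.png

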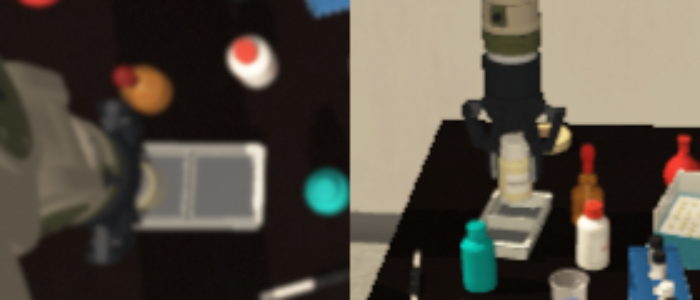

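The crop shows the jar upright in the gripper above the far (+y) pocket of the white tray, at (150,190) on the left and (515,170) on the right. I'll lower it, release and retreat.

```bash
python3 -m jog '[0,0,-0.06,0,0,0,-1, 0,0,-0.12,0,0,0,-1, 0,0,-0.15,0,0,0,-1,0,0,-0.17,0,0,0,-1, 0,0,-0.17,0,0,0,-1, 0,0,-0.17,0,0,0,-1]'; python3 -m jog '[0,0,0,0,0,0,0.4, 0,0,0,0,0,0,0.4, 0,0,0,0,0,0,0.4, 0,0,0,0,0,0,0.4, 0,0,0.15,0,0,0,0.4, 0,0,0.3,0,0,0,0.4, 0,0,0.5,0,0,0,0.4, 0,0,0.7,0,0,0,0.4, 0.2,-0.2,0.7,0,0,0,0.4, 0.4,-0.4,0.7,0,0,0,0.5, 0.6,-0.6,0.7,0,0,0,0.6, 0.6,-0.8,0.7,0,0,0,0.6]'; python3 - <<'E'
from h import *
print(top(cloud("top")[1],(.44,.239)).round(3),top(cloud("side")[1],(.44,.239)).round(3))
E
```

```text
clock: 4.25
tcp_pos: [0.4397, 0.2393, 0.0281]
orientation: [0.0, 0.746, 0.665, 0.0]
wrist_force: [0.7, -0.6, -0.5]
finger_gap: 0.0435
grip_force: 41.1
clock: 5.25
tcp_pos: [0.5474, 0.112, 0.1681]
orientation: [0.001, 0.746, 0.666, 0.002]
wrist_force: [1.5, 0.2, -0.5]
finger_gap: 0.0681
grip_force: 0.0Traceback (most recent call last):
  File "<stdin>", line 2, in <module>
  File "h.py", line 14, in top
    P=near(W,xy,r); h=np.percentile(P[:,2],97); T=P[P[:,2]>h-.006]
                      ~~~~~~~~~~~~~^^^^^^^^^^^
    return _quantile_unchecked(
        a, q, axis, out, overwrite_input, method, keepdims, weights)
    return _ureduce(a,
                    func=_quantile_ureduce_func,
    ...<5 lines>...
                    overwrite_input=overwrite_input,
                    method=method)
    r = func(a, **kwargs)
    result = _quantile(arr,
                       quantiles=q,
    ...<2 lines>...
                       out=out,
                       weights=wgt)
    slices_having_nans = np.isnan(arr[-1, ...])
                                  ~~~^^^^^^^^^
IndexError: index -1 is out of bounds for axis 0 with size 0
```

```bash
python3 -m jog '[-0.05,0.24,0,0,0,0,0.6, -0.05,0.24,0,0,0,0,0.6, -0.05,0.24,0,0,0,0,0.6, -0.05,0.24,0,0,0,0,0.6]'; python3 - <<'E'
from h import *
for n in("top","side"):
    p,W=cloud(n); P=near(W,(.44,.239),.035,.03); print(n,len(P), top(W,(.44,.239)).round(3) if len(P) else'')
    cv2.imwrite(f"pics/k{n}.png",p[:,:,::-1])
E
```

```text
clock: 5.63
tcp_pos: [0.5338, 0.161, 0.1673]
orientation: [0.0, 0.746, 0.666, -0.0]
wrist_force: [-0.3, 0.1, -0.3]
finger_gap: 0.0683
grip_force: 0.0
top 130 [ 0.443  0.225  0.088 21.   ]
side 242 [ 0.441  0.237  0.087 56.   ]
```

Jar's top is at 0.087 m in the pocket, as it should be. Red is next.

```bash
python3 -m jog '[0.08,-0.17,0,0,0,0,0.6, 0.08,-0.17,-0.1,0,0,0,0.6, 0.08,-0.17,-0.25,0,0,0,0.6, 0.08,-0.17,-0.4,0,0,0,0.6, 0.08,-0.17,-0.55,0,0,0,0.6, 0.08,-0.17,-0.7,0,0,0,0.6, 0.08,-0.17,-0.715,0,0,0,0.6, 0.08,-0.17,-0.715,0,0,0,-1, 0.08,-0.17,-0.715,0,0,0,-1, 0.08,-0.17,-0.715,0,0,0,-1, 0.08,-0.17,-0.715,0,0,0,-1,0.08,-0.17,-0.715,0,0,0,-1]' 40;  python3 -m jog '[0,0,0,0,0,0,-1,0,0,0,0,0,0,-1]'
```

```text
clock: 6.73
tcp_pos: [0.5519, 0.1266, 0.0262]
orientation: [0.001, 0.746, 0.665, 0.001]
wrist_force: [-0.8, -0.0, 4.9]
finger_gap: 0.0387
grip_force: 40.6
clock: 6.9
tcp_pos: [0.5519, 0.1266, 0.0263]
orientation: [0.001, 0.746, 0.665, 0.001]
wrist_force: [-0.9, -0.8, 6.0]
finger_gap: 0.0387
grip_force: 40.9
```

```bash
python3 -m jog '[0,0,0.15,0,0,0,-1, 0,0,0.35,0,0,0,-1, 0,0,0.55,0,0,0,-1, -0.08,-0.15,0.6,0,0,0,-1, -0.18,-0.3,0.6,0,0,0,-1, -0.28,-0.45,0.6,0,0,0,-1, -0.38,-0.6,0.6,0,0,0,-1, -0.48,-0.75,0.6,0,0,0,-1, -0.58,-0.9,0.6,0,0,0,-1, -0.58,-0.9,0.6,0,0,0,-1, -0.58,-0.9,0.4,0,0,0,-1, -0.58,-0.9,0.2,0,0,0,-1]'; python3 -m jog '[0,0,0,0,0,0,-1, 0,0,-0.06,0,0,0,-1, 0,0,-0.11,0,0,0,-1, 0,0,-0.15,0,0,0,-1, 0,0,-0.17,0,0,0,-1, 0,0,-0.17,0,0,0,-1, 0,0,-0.17,0,0,0,-1]'
```

```text
clock: 7.9
tcp_pos: [0.4373, -0.0553, 0.0663]
orientation: [0.004, 0.747, 0.665, 0.002]
wrist_force: [0.8, 0.7, -2.7]
finger_gap: 0.0386
grip_force: 40.6
clock: 8.48
tcp_pos: [0.4348, -0.0535, 0.0311]
orientation: [0.0, 0.746, 0.666, 0.0]
wrist_force: [0.2, -0.4, -1.2]
finger_gap: 0.0386
grip_force: 40.8
```

```bash
python3 -m jog '[0,0,0,0,0,0,0.4, 0,0,0,0,0,0,0.4, 0,0,0,0,0,0,0.4, 0,0,0,0,0,0,0.4, 0,0,0.15,0,0,0,0.4, 0,0,0.3,0,0,0,0.4, 0,0,0.5,0,0,0,0.4, 0,0,0.7,0,0,0,0.4, 0.18,-0.08,0.7,0,0,0,0.5, 0.36,-0.16,0.7,0,0,0,0.6, 0.53,-0.25,0.7,0,0,0,0.6, 0.53,-0.25,0.7,0,0,0,0.6]'; python3 -m jog '[0,0,0,0,0,0,0.6, 0,0,0,0,0,0,0.6]';  python3 - <<'E'
from h import *
for n in("top","side"):
    p,W=cloud(n)
    for xy in((.4346,-.053),(.541,-.104)):
        P=near(W,xy,.035,.03); print(n,len(P), top(W,xy).round(3) if len(P) else'')
E
```

```text
clock: 9.48
tcp_pos: [0.5464, -0.107, 0.1698]
orientation: [0.002, 0.747, 0.665, 0.001]
wrist_force: [0.3, -0.4, 0.3]
finger_gap: 0.0678
grip_force: 0.0
clock: 9.65
tcp_pos: [0.5394, -0.1033, 0.1696]
orientation: [-0.001, 0.747, 0.665, -0.001]
wrist_force: [-1.1, -0.4, 0.2]
finger_gap: 0.068
grip_force: 0.0
top 0 
top 0 
side 275 [ 0.437 -0.055  0.09  40.   ]
side 272 [ 0.542 -0.108  0.085 40.   ]
```

Red stands in its pocket with its top at 0.090 m. Blue is next.

```bash
python3 -m jog '[0,-0.01,-0.15,0,0,0,0.6, 0,-0.01,-0.3,0,0,0,0.6, 0,-0.01,-0.45,0,0,0,0.6, 0,-0.01,-0.6,0,0,0,0.6, 0,-0.01,-0.72,0,0,0,0.6, 0,-0.01,-0.72,0,0,0,0.6, 0,-0.01,-0.72,0,0,0,-1, 0,-0.01,-0.72,0,0,0,-1, 0,-0.01,-0.72,0,0,0,-1, 0,-0.01,-0.72,0,0,0,-1, 0,-0.01,-0.72,0,0,0,-1, 0,-0.01,-0.72,0,0,0,-1]' 40;  python3 -m jog '[0,0,0,0,0,0,-1,0,0,0,0,0,0,-1]'
```

```text
clock: 10.75
tcp_pos: [0.5418, -0.1058, 0.0287]
orientation: [0.002, 0.746, 0.666, 0.001]
wrist_force: [-1.4, 0.6, 7.8]
finger_gap: 0.0385
grip_force: 41.0
clock: 10.92
tcp_pos: [0.5418, -0.1059, 0.0287]
orientation: [0.002, 0.746, 0.665, 0.001]
wrist_force: [-1.8, 0.1, 7.2]
finger_gap: 0.0386
grip_force: 41.0
```

```bash
python3 -m jog '[0,0,0.15,0,0,0,-1, 0,0,0.35,0,0,0,-1, 0,0,0.55,0,0,0,-1, -0.1,-0.1,0.6,0,0,0,-1, -0.25,-0.2,0.6,0,0,0,-1, -0.4,-0.3,0.6,0,0,0,-1, -0.55,-0.4,0.6,0,0,0,-1, -0.61,-0.43,0.6,0,0,0,-1, -0.61,-0.43,0.6,0,0,0,-1, -0.61,-0.43,0.5,0,0,0,-1, -0.61,-0.43,0.35,0,0,0,-1, -0.61,-0.43,0.2,0,0,0,-1]'; python3 -m jog '[0,0,0,0,0,0,-1, 0,0,-0.06,0,0,0,-1, 0,0,-0.11,0,0,0,-1, 0,0,-0.15,0,0,0,-1, 0,0,-0.17,0,0,0,-1, 0,0,-0.17,0,0,0,-1, 0,0,-0.17,0,0,0,-1]'
```

```text
clock: 11.92
tcp_pos: [0.4206, -0.1925, 0.0673]
orientation: [0.003, 0.746, 0.665, 0.001]
wrist_force: [-0.4, -0.5, -1.7]
finger_gap: 0.0382
grip_force: 40.7
clock: 12.5
tcp_pos: [0.4191, -0.1917, 0.0332]
orientation: [0.001, 0.746, 0.666, 0.0]
wrist_force: [-0.7, -0.5, -1.8]
finger_gap: 0.0382
grip_force: 40.8
```

```bash
python3 -m jog '[0,0,0,0,0,0,0.4, 0,0,0,0,0,0,0.4, 0,0,0,0,0,0,0.4, 0,0,0,0,0,0,0.4, 0,0,0.15,0,0,0,0.4, 0,0,0.3,0,0,0,0.4, 0,0,0.5,0,0,0,0.4, 0,0,0.7,0,0,0,0.4, 0.18,-0.05,0.7,0,0,0,0.5, 0.36,-0.1,0.7,0,0,0,0.6, 0.54,-0.15,0.7,0,0,0,0.6, 0.71,-0.17,0.7,0,0,0,0.6]'; python3 -m jog '[0,0,0,0,0,0,0.6, 0,0,0,0,0,0,0.6, 0,0,0,0,0,0,0.6]';  python3 - <<'E'
from h import *
for n in("top","side"):
    p,W=cloud(n)
    for xy in((.4186,-.192),(.561,-.226)):
        P=near(W,xy,.035,.03); print(n,len(P), top(W,xy).round(3) if len(P) else'')
E
```

```text
clock: 13.5
tcp_pos: [0.5623, -0.2268, 0.1731]
orientation: [0.001, 0.747, 0.665, 0.0]
wrist_force: [0.7, -0.5, 0.5]
finger_gap: 0.0683
grip_force: 0.0
clock: 13.75
tcp_pos: [0.5595, -0.2251, 0.1716]
orientation: [-0.001, 0.746, 0.666, -0.0]
wrist_force: [-0.9, -1.6, 0.6]
finger_gap: 0.0681
grip_force: 0.0
top 31 [ 0.428 -0.174  0.065 13.   ]
top 253 [ 0.561 -0.224  0.087 73.   ]
side 324 [ 0.421 -0.193  0.089 46.   ]
side 316 [ 0.562 -0.228  0.085 47.   ]
```

Blue stands at (0.421, -0.193) with its top at 0.089 m. Green is next.

```bash
python3 -m jog '[0.01,0,-0.15,0,0,0,0.6, 0.01,0,-0.3,0,0,0,0.6, 0.01,0,-0.45,0,0,0,0.6, 0.01,0,-0.6,0,0,0,0.6, 0.01,0,-0.73,0,0,0,0.6, 0.01,0,-0.73,0,0,0,0.6, 0.01,0,-0.73,0,0,0,-1, 0.01,0,-0.73,0,0,0,-1, 0.01,0,-0.73,0,0,0,-1, 0.01,0,-0.73,0,0,0,-1, 0.01,0,-0.73,0,0,0,-1, 0.01,0,-0.73,0,0,0,-1]' 40;  python3 -m jog '[0,0,0,0,0,0,-1,0,0,0,0,0,0,-1]'
```

```text
clock: 14.85
tcp_pos: [0.5637, -0.2263, 0.0289]
orientation: [0.002, 0.746, 0.665, 0.001]
wrist_force: [-1.6, 1.3, 8.0]
finger_gap: 0.0381
grip_force: 41.0
clock: 15.02
tcp_pos: [0.5637, -0.2263, 0.0289]
orientation: [0.002, 0.746, 0.665, 0.001]
wrist_force: [-0.4, 1.0, 6.7]
finger_gap: 0.0379
grip_force: 41.0
```

```bash
python3 -m jog '[0,0,0.15,0,0,0,-1, 0,0,0.35,0,0,0,-1, 0,0,0.55,0,0,0,-1, 0,0,0.6,0,0,0,-1, -0.05,0.15,0.6,0,0,0,-1, -0.1,0.3,0.6,0,0,0,-1, -0.15,0.47,0.6,0,0,0,-1, -0.2,0.65,0.6,0,0,0,-1, -0.25,0.83,0.6,0,0,0,-1, -0.3,1,0.6,0,0,0,-1]'; python3 -m jog '[-0.05,0.15,0,0,0,0,-1, -0.1,0.3,0,0,0,0,-1, -0.15,0.45,0,0,0,0,-1, -0.2,0.6,0,0,0,0,-1, -0.28,0.77,0,0,0,0,-1, -0.345,0.9,0,0,0,0,-1, -0.345,0.975,0,0,0,0,-1, -0.345,0.975,0,0,0,0,-1, -0.345,0.975,0,0,0,0,-1, -0.345,0.975,-0.15,0,0,0,-1, -0.345,0.975,-0.3,0,0,0,-1, -0.345,0.975,-0.4,0,0,0,-1]'
```

```text
clock: 15.85
tcp_pos: [0.5019, -0.024, 0.147]
orientation: [0.001, 0.747, 0.665, 0.001]
wrist_force: [-0.2, 0.1, -1.4]
finger_gap: 0.0383
grip_force: 40.6
clock: 16.85
tcp_pos: [0.4334, 0.1682, 0.0649]
orientation: [0.0, 0.747, 0.665, -0.0]
wrist_force: [-0.2, -0.1, -1.5]
finger_gap: 0.0382
grip_force: 40.7
```

```bash
python3 -m jog '[0,0,0,0,0,0,-1, 0,0,-0.06,0,0,0,-1, 0,0,-0.11,0,0,0,-1, 0,0,-0.15,0,0,0,-1, 0,0,-0.17,0,0,0,-1, 0,0,-0.17,0,0,0,-1, 0,0,-0.17,0,0,0,-1]'
```

```text
clock: 17.43
tcp_pos: [0.4342, 0.1692, 0.0332]
orientation: [0.0, 0.747, 0.665, 0.001]
wrist_force: [0.8, -0.5, -1.4]
finger_gap: 0.0381
grip_force: 40.6
```

```bash
python3 -m jog '[0,0,0,0,0,0,0.4, 0,0,0,0,0,0,0.4, 0,0,0,0,0,0,0.4, 0,0,0,0,0,0,0.4, 0,0,0.15,0,0,0,0.4, 0,0,0.3,0,0,0,0.4, 0,0,0.5,0,0,0,0.4, 0,0,0.7,0,0,0,0.4, 0.05,-0.2,0.7,0,0,0,0.6, 0.1,-0.4,0.7,0,0,0,0.6, 0.15,-0.6,0.7,0,0,0,0.6, 0.2,-0.8,0.7,0,0,0,0.6]'; python3 -m jog '[0.05,-0.18,0,0,0,0,0.6, 0.1,-0.36,0,0,0,0,0.6, 0.15,-0.54,0,0,0,0,0.6, 0.2,-0.72,0,0,0,0,0.6, 0.25,-0.9,0,0,0,0,0.6, 0.3,-1,0,0,0,0,0.6]'; python3 -m jog '[0.05,-0.18,0,0,0,0,0.6, 0.05,-0.36,0,0,0,0,0.6, 0.05,-0.54,0,0,0,0,0.6, 0.05,-0.7,0,0,0,0,0.6, 0.05,-0.7,0,0,0,0,0.6, 0.05,-0.7,0,0,0,0,0.6,0.05,-0.7,0,0,0,0,0.6]';  python3 - <<'E'
from h import *
for n in("top","side"):
    p,W=cloud(n)
    cv2.imwrite(f"pics/g{n}.png",p[:,:,::-1])
    for xy in((.4325,.1692),(.542,-.333)):
        P=near(W,xy,.035,.03); print(n,len(P), top(W,xy).round(3) if len(P) else'')
E
```

```text
clock: 18.43
tcp_pos: [0.4737, 0.0082, 0.173]
orientation: [0.001, 0.746, 0.666, 0.001]
wrist_force: [-0.5, 0.9, -0.3]
finger_gap: 0.0683
grip_force: 0.0
clock: 18.93
tcp_pos: [0.5337, -0.1944, 0.1722]
orientation: [0.001, 0.747, 0.664, -0.0]
wrist_force: [0.0, -0.2, 0.1]
finger_gap: 0.0683
grip_force: 0.0
clock: 19.52
tcp_pos: [0.5429, -0.3301, 0.1719]
orientation: [-0.001, 0.747, 0.665, 0.0]
wrist_force: [0.4, 0.6, 0.1]
finger_gap: 0.0678
grip_force: 0.0
top 269 [ 0.434  0.171  0.092 81.   ]
top 292 [ 0.542 -0.331  0.101 93.   ]
side 99 [ 0.429  0.169  0.088 11.   ]
side 420 [ 0.542 -0.335  0.098 75.   ]
```

```bash
python3 -m jog '[0,-0.015,-0.15,0,0,0,0.6, 0,-0.015,-0.3,0,0,0,0.6, 0,-0.015,-0.45,0,0,0,0.6, 0,-0.015,-0.6,0,0,0,0.6, 0,-0.015,-0.7,0,0,0,0.6, 0,-0.015,-0.7,0,0,0,0.6, 0,-0.015,-0.7,0,0,0,-1, 0,-0.015,-0.7,0,0,0,-1, 0,-0.015,-0.7,0,0,0,-1, 0,-0.015,-0.7,0,0,0,-1, 0,-0.015,-0.7,0,0,0,-1, 0,-0.015,-0.7,0,0,0,-1]' 40;  python3 -m jog '[0,0,0,0,0,0,-1,0,0,0,0,0,0,-1]'
```

```text
clock: 20.62
tcp_pos: [0.5446, -0.3342, 0.0347]
orientation: [0.002, 0.746, 0.666, 0.001]
wrist_force: [-0.4, 1.3, 5.8]
finger_gap: 0.0367
grip_force: 40.6
clock: 20.78
tcp_pos: [0.5446, -0.3342, 0.0347]
orientation: [0.002, 0.746, 0.665, 0.001]
wrist_force: [-1.2, 1.0, 5.7]
finger_gap: 0.037
grip_force: 40.6
```

```bash
python3 -m jog '[0,0,0.15,0,0,0,-1, 0,0,0.35,0,0,0,-1, 0,0,0.55,0,0,0,-1, 0,0,0.6,0,0,0,-1, -0.08,0.15,0.6,0,0,0,-1, -0.18,0.3,0.6,0,0,0,-1, -0.28,0.45,0.6,0,0,0,-1, -0.38,0.6,0.6,0,0,0,-1, -0.48,0.75,0.6,0,0,0,-1, -0.58,0.9,0.6,0,0,0,-1, -0.58,0.9,0.6,0,0,0,-1]'; python3 -m jog '[0,0.15,0,0,0,0,-1, 0,0.15,0,0,0,0,-1, 0,0.15,0,0,0,0,-1, 0,0.15,-0.1,0,0,0,-1, 0,0.15,-0.2,0,0,0,-1, 0,0.15,-0.3,0,0,0,-1, 0,0.15,-0.4,0,0,0,-1, 0,0.15,-0.46,0,0,0,-1, 0,0.15,-0.52,0,0,0,-1, 0,0.15,-0.57,0,0,0,-1, 0,0.15,-0.57,0,0,0,-1, 0,0.15,-0.57,0,0,0,-1]'
```

```text
clock: 21.7
tcp_pos: [0.4219, -0.148, 0.1518]
orientation: [-0.003, 0.746, 0.666, -0.0]
wrist_force: [-1.2, 1.5, -1.6]
finger_gap: 0.0365
grip_force: 40.6
clock: 22.7
tcp_pos: [0.4276, -0.1245, 0.038]
orientation: [0.0, 0.747, 0.665, -0.0]
wrist_force: [-0.0, -0.5, -1.9]
finger_gap: 0.037
grip_force: 42.4
```

```bash
python3 -m jog '[0,0,0,0,0,0,0.4, 0,0,0,0,0,0,0.4, 0,0,0,0,0,0,0.4, 0,0,0,0,0,0,0.4, 0,0,0.15,0,0,0,0.4, 0,0,0.3,0,0,0,0.4, 0,0,0.5,0,0,0,0.4, 0,0,0.7,0,0,0,0.4, 0.1,-0.2,0.8,0,0,0,0.4, 0.2,-0.4,0.8,0,0,0,0.4, 0.3,-0.6,0.8,0,0,0,0.4, 0.3,-0.8,0.8,0,0,0,0.4]'; python3 -m jog '[0,-0.2,0,0,0,0,0.4,0,-0.4,0,0,0,0,0.4,0,-0.6,0,0,0,0,0.4,0,-0.6,0,0,0,0,0.4,0,-0.6,0,0,0,0,0.4,0,-0.6,0,0,0,0,0.4]';  python3 - <<'E'
from h import *
for n in("top","side"):
    p,W=cloud(n)
    cv2.imwrite(f"pics/e{n}.png",cv2.resize(p[:,:,::-1],(784,588)))
    for k,xy,c,s in(("red",(.4346,-.053),(.4268,-.1225),0),("amb",(.4268,-.1225),(.4268,-.1225),0),("blu",(.4186,-.192),(.4268,-.1225),0),("jar",(.4405,.2388),(.4367,.204),0),("grn",(.4325,.1692),(.4367,.204),0),("drop",(.534,.233),None,0),("beak",(.529,.006),None,0)):
        P=near(W,xy,.03,.03); 
        if not len(P): print(n,k,"-");continue
        t=top(W,xy,.026); l=''
        if c: d=t[:2]-c; l=np.round([d@[.993,-.115],d@[.115,.993]],3)
        print(n,k,t.round(3),l)
E
```

```text
clock: 23.7
tcp_pos: [0.4889, -0.2751, 0.1996]
orientation: [0.002, 0.746, 0.666, 0.001]
wrist_force: [0.7, -0.2, -0.4]
finger_gap: 0.0596
grip_force: 0.0
clock: 24.2
tcp_pos: [0.4858, -0.3931, 0.1979]
orientation: [-0.001, 0.747, 0.665, 0.0]
wrist_force: [0.4, 0.2, -0.6]
finger_gap: 0.0598
grip_force: 0.0
top red [ 4.34e-01 -5.20e-02  9.20e-02  8.00e+01] [-0.001  0.071]
top amb [  0.428  -0.123   0.105 100.   ] [ 0.002 -0.001]
top blu [ 0.421 -0.188  0.092 82.   ] [ 0.002 -0.066]
top jar [4.40e-01 2.40e-01 8.90e-02 2.27e+02] [-0.001  0.036]
top grn [ 0.434  0.17   0.092 83.   ] [ 0.001 -0.034]
top drop [ 0.534  0.235  0.115 43.   ] 
top beak [5.29e-01 6.00e-03 5.30e-02 7.20e+01] 
side red [ 0.44  -0.073  0.06  12.   ] [0.007 0.051]
side amb [ 0.428 -0.133  0.099 29.   ] [ 0.003 -0.011]
side blu [ 0.425 -0.194  0.088 29.   ] [ 0.006 -0.071]
side jar [ 0.448  0.239  0.087 36.   ] [0.007 0.036]
side grn [0.451 0.167 0.066 8.   ] [ 0.019 -0.035]
side drop [ 0.535  0.231  0.109 19.   ] 
side beak [5.34e-01 6.00e-03 4.80e-02 4.30e+01]
```

View pics/etop.png

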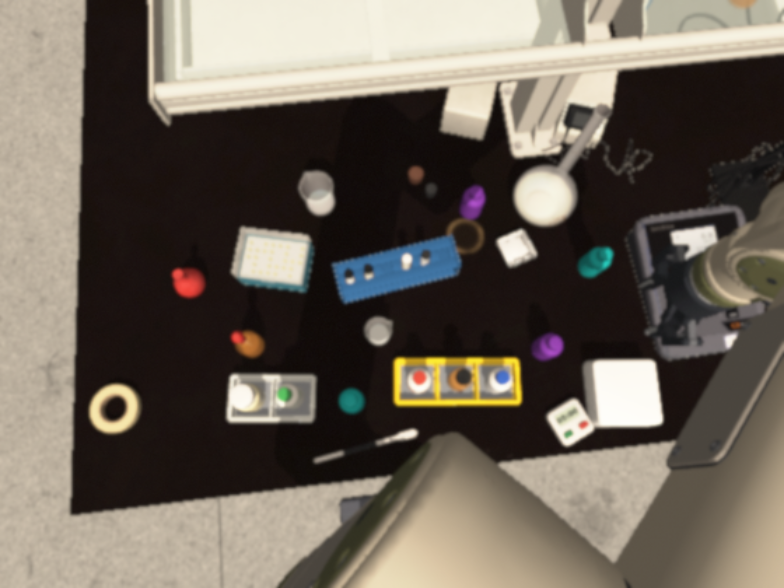

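View pics/eside.png

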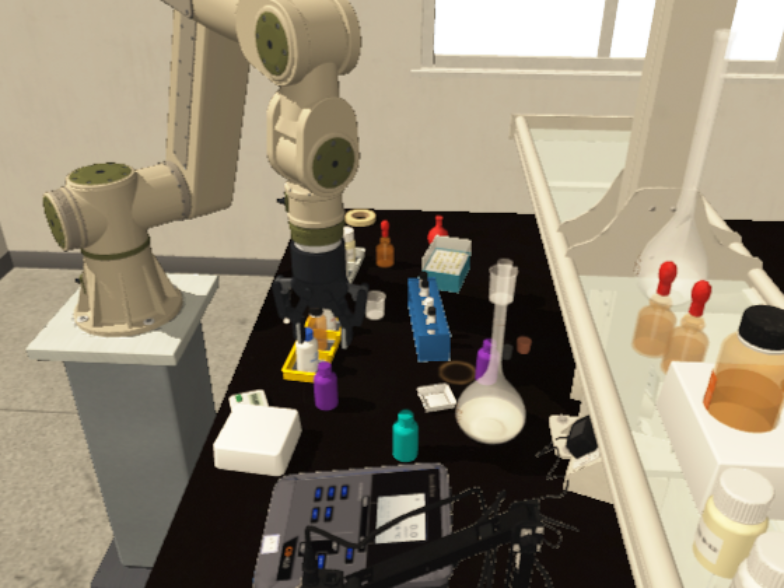

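The top view shows all five parts upright and central in their pockets: jar (243,397), green (285,395), red (420,378), amber (461,378), blue (502,377). The bystanders are unmoved at (248,343) and (378,330). In the side view the gripper is clear of everything, so I'll hand in.

```bash
python3 -c "
from workcell import env
print(env.hand_in())"
```

```text
the job is handed in; nothing more can be done
None
```

Both kits are made up and handed in at about 24 s on the robot's clock: all five parts stand upright in the right pockets, and the dropping bottle and beaker have not moved; the hand-in gave no verdict.

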